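# Swing the syringe tray to its yellow parking disc

### The job

At the dressing station a long steel tray of syringes swivels on a post at one end. Push it round near its free end until the middle of that end stands over the yellow disc on the drape (not the red one), and leave it at rest there. Do not bump the teal antiseptic bottle.

Things in the scene. Friction and masses are not known exactly. Their poses are not given: they have to be found in the camera images.
- tray: Open steel tray with two green syringes, turning level about an upright post at one end; stiff, stays where left, about 2.5 N sideways near the free end moves it. Origin on the post's axis at table height, x along the tray to its free end, z up. Trough x 22 to 260 mm, y -37.5 to 37.5 mm; 4 mm walls from 12 to 48 mm above the table. Post knob 30 mm across, top at 93 mm; fixed foot plate 84 mm across.
- tray_end (a point): Middle of the tray's free end: on its centre line, at the outer face of the end wall, at the level of its underside (260 mm from the post's axis, 12 mm above the table).
- yellow_disc: Flat yellow marker disc on the blue drape, 60 mm across, 1 mm thick, fixed. Origin at its centre. It lies about 260 mm (250 to 270 mm) from the post's axis, on one side of the tray; a red disc like it lies on the other side. When the tray is parked the outer half of the disc shows beyond the tray's end.
- bottle: Teal antiseptic bottle, white cap, 56 mm across, 140 mm tall, standing loose near the tray, out of its way: beside it or beyond its free end. A white bandage roll (64 mm across, 70 mm tall) and a white and navy carton (75 x 55 x 45 mm) stand in the other such places. Origin at the centre of its underside.

How it is judged:
By the outcome, as a careful person would: the job done as asked, in the order asked, and still so for the second after the job is handed in, with the robot touching nothing.
It also fails if it takes over 32 s, if anything falls off the work surface, if the arm or the gripper's body presses on something with over 40 N, if the wrist force passes 120 N, or if a joint passes its speed limit or range.

### The arm

A 6-joint arm with a two-finger parallel gripper is mounted at the origin on the work surface. World frame = base frame: x ahead of the robot, y to its left, z up, the work surface at z = 0. Lengths are in m, angles in rad, forces in N, time in s.
With the tool pointing down it reaches from about 0.425 to 0.95 m from the base axis. Payload 3.5 kg.
Tool frame: the origin (TCP) lies on the centre line of the jaws, within the pads' length; the fingertips stand tip_extent ahead of it and the grasp point (between the pads) lies 2 mm behind it (tip_extent is the distance from the TCP to the fingertips, in m); z points along the fingers, y is the direction in which the jaws open and shut (so a half turn about z gives the same grasp; the last joint's range is limited). The gripper opens to 85 mm and grips with 20 to 120 N. Pads are 22 mm wide; open, the fingers measure 114 mm over their backs; the gripper's body (76 mm by 85 mm) begins 54 mm behind the grasp point. The pads swing forward as they close: fully open they stand 13 mm farther back than shut.
Start: joints at [-0.15, 0.286, 1.577, -0, 1.279, -0.15], TCP at [0.675, 0, 0.248] pointing down, gripper open.
Joint ranges: [-2.77, 2.77], [-0.9, 2.22], [0.21, 2.48], [-1.53, 4.67], [0.24, 2.81], [-2.84, 2.84]. Speed limits (rad/s): [2.79, 2.79, 3.14, 3.14, 3.14, 3.14].

### API

Orientations are given as a unit quaternion [x, y, z, w].
In Python, from plant import * gives the robot as it stands.
- The arm moves only by the shell command python3 -m crank 'ROWS' [FORCE]. ROWS is JSON, a list of rows, each a list of 7 numbers: the gripper's target within -1 to 1 (shut at 1, half-way at 0, fully open at -1), then the shift along the tool's x, y, z in cm, then the turn, a rotation vector about the tool's x, y, z in degrees. In form: [[fingers, tx, ty, tz, wx, wy, wz], ...]. A call has 1 to 5 rows; each row shifts and turns the commanded pose from where the row before left it, along the tool's axes as they then stand; what a row does not reach is not made up. A row lasts 1/10 s, in which the tool goes at most 50 mm and 8.59 degrees, less where a joint would pass 70% of its speed; a pose out of reach is approached as far as the arm can. A call is refused whole if a number of a shift passes 5 or a number of a turn 8.59, either way. A call with a gripper value outside its range is refused whole. The fingers move at their own pace and stop on an object; FORCE is the grip in N (left out, the last holds). Time passes only in rows, so rows that do not move let the fingers close. It gives the time, the measured TCP pose, the force and the opening at its end, in the units of the state.
- get_state(): the state, without advancing time (a new reading comes with each control period).
- read_camera(name): name is "scene" or "side" or "wrist"; returns a dict with "color" (480x640x3 uint8, red, green, blue), "vfov" (degrees; the focal length in pixels is half the picture's height over the tangent of half this angle, whatever the lens; pixels are square), "cx", "cy" (the principal point, pixels), "distortion" ([k1, k2, p1, p2, k3] as OpenCV has them; the pictures are not rectified), "cam_to_world" (4x4, takes a point from camera to world coordinates). Camera axes: x right, y up, looking along -z (the intrinsics and any distortion apply to the point x, -y, -z); pixel columns grow to the right and rows downward; lengths in m; the calibration is good to about 2 mm. A picture is of the moment at which its call begins. There is no depth.
- sign_off(): hands the job in, once; it reports no verdict.
Trained networks look in the newest picture that a camera, given by its name, has taken for a name from the list of things; names that differ only in an ending like _2 or _b are one class to them, and where a whole thing is asked for, a point or a joint stands for the part that bears it (a point fixed in the world has none). Each returns a list of dicts, best first, with "p" (0 to 1); they miss things now and then, are a little off and sometimes report something else, mostly with a low value. They report only what shows in the picture. A call takes as long as a camera call.
- trace(thing, camera): "pixels" (480x640 bool, what is visible of it) and "location" ([column, row] in pixels, amid what is visible of it).
- place_of(thing, camera): "location" ([column, row] in pixels: a listed point, or the origin of a listed thing).
The state is a dict: "time": time; "qpos": joint angles; "dq": joint speeds; "joint_efforts": joint torques, N m; "eef_pos": TCP position; "tcp_rot": TCP orientation; "contact_force": force on the tool from outside, world axes, zero at the start; "wrist_torque": the same for the moment, N m; "opening": opening from 0.0 (shut) to 1.0 (fully open).
Only numpy, scipy, OpenCV 4.12 (cv2) and the standard library are available. Lean on these libraries where they do the work, as an engineer would, in place of code of your own. Each camera call takes 0.05 s, during which the arm holds its last target.

## Working session

There is one attempt and no reset: what is moved stays moved. The work goes in short steps, Python scripts to look and compute and a shell command to move; the robot and the scene stay as the last step left them, time stands still between calls to the robot, and variables do not carry over. Pictures are saved under pics/ and viewed, and the job is handed in when it is done.

```bash
mkdir -p pics; ls; cat > h.py <<'E'
from plant import *
import numpy as np, cv2
def K(c):
    f=240/np.tan(np.radians(c["vfov"])/2)
    return np.array([[f,0,c["cx"]],[0,f,c["cy"]],[0,0,1.]])
def ray(c,px):
    p=cv2.undistortPoints(np.array([[px]],float),K(c),np.array(c["distortion"],float))[0,0]
    T=np.array(c["cam_to_world"]); d=T[:3,:3]@np.array([p[0],-p[1],-1]); return T[:3,3],d
def atz(c,px,z):
    o,d=ray(c,px); return o+d*(z-o[2])/d[2]
def proj(c,P):
    T=np.linalg.inv(np.array(c["cam_to_world"])); q=T[:3,:3]@np.array(P)+T[:3,3]
    r,_=cv2.projectPoints(np.array([[q[0],-q[1],-q[2]]]),np.zeros(3),np.zeros(3),K(c),np.array(c["distortion"],float)); return r[0,0]
E
python3 - <<'E'
from h import *
s=get_state(); print(s)
Z={"tray":0,"tray_end":.012,"yellow_disc":.001,"bottle":0}
for n in("scene","side"):
    c=read_camera(n); cv2.imwrite(f"pics/{n}0.png",c["color"][:,:,::-1])
    print(n,np.round(c["cam_to_world"],3)[:3,3])
    for t in Z:
        for r in place_of(t,n)[:2]: print(t,round(r["p"],2),np.round(r["location"]),np.round(atz(c,r["location"],Z[t]),4))
E
```

```text
pics
{'time': 0.0, 'qpos': array([-1.49986414e-01,  2.87182888e-01,  1.57817272e+00, -1.26877028e-05,
        1.27860581e+00, -1.49998053e-01]), 'dq': array([-0.0010524 ,  0.00131075,  0.00103133,  0.00046331,  0.00051304,
        0.0002944 ]), 'joint_efforts': array([-1.79628755e-04, -4.05981302e+01, -2.92628127e+01, -1.54224781e-04,
        5.81841552e-03,  3.74769741e-06]), 'eef_pos': array([6.74382705e-01, 1.29194964e-04, 2.46937969e-01]), 'tcp_rot': array([ 0.70710087,  0.7071117 , -0.00070782, -0.00094962]), 'contact_force': array([0.48033637, 0.27422642, 0.15185059]), 'wrist_torque': array([ 0.05052699,  0.03541522, -0.01529149]), 'opening': 1.0017179807010383}
scene [1.523 0.085 0.709]
tray 0.66 [270. 212.] [ 0.3892 -0.0381  0.    ]
tray 0.3 [360. 253.] [0.5414 0.1644 0.    ]
tray_end 0.55 [282. 277.] [0.6457 0.0095 0.012 ]
yellow_disc 0.98 [363. 256.] [0.5523 0.1708 0.001 ]
bottle 0.61 [378. 225.] [0.4292 0.2099 0.    ]
side [0.22  0.801 0.582]
tray 0.91 [426. 257.] [ 0.3956 -0.0441  0.    ]
tray_end 0.64 [282. 236.] [0.6423 0.0064 0.012 ]
yellow_disc 0.85 [290. 307.] [0.55   0.1658 0.001 ]
bottle 0.98 [357. 352.] [0.4218 0.2186 0.    ]
```

View pics/scene0.png

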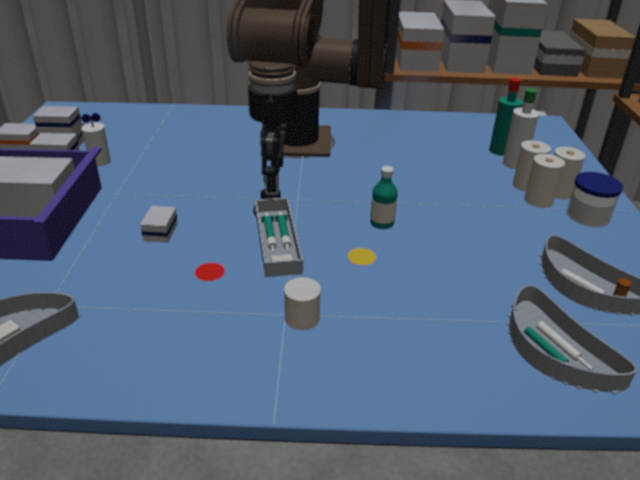

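View pics/side0.png

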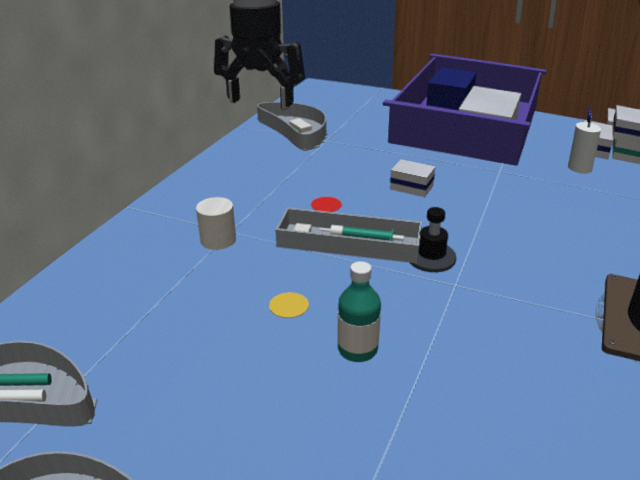

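The scene picture shows the tray at (280,235), its free end toward the camera. The yellow disc is at (362,256), the bottle at (383,200), the carton at (159,223) and the roll at (302,303). The side view agrees, with the post at (433,240), the disc at (289,305) and the bottle at (358,320). I'll refine the disc, post and end positions and plan the push from the tray's -y side.

```bash
python3 - <<'E'
from h import *
try: print("tip_extent",tip_extent)
except Exception as e: print(e)
D=[];
def tri(r):
    A=np.zeros((3,3));b=np.zeros(3)
    for o,d in r:
        d=d/np.linalg.norm(d);M=np.eye(3)-np.outer(d,d);A+=M;b+=M@o
    return np.linalg.solve(A,b)
for n in("scene","side"):
    c=read_camera(n); im=c["color"].astype(int)
    m=(im[:,:,0]>150)&(im[:,:,1]>110)&(im[:,:,2]<90); k,l,st,ce=cv2.connectedComponentsWithStats(m.astype(np.uint8))
    i=1+np.argmax(st[1:,4]); print(n,"yellow",st[i],ce[i],atz(c,ce[i],.001))
    for t,u,z in(("carton",(159,238) if n=="scene" else (410,190),0.0),("roll",(302,325) if n=="scene" else(217,245),0)): print(t,atz(c,u,z))
    cv2.imwrite(f"pics/{n}z.png",cv2.resize(c["color"][180:340,180:420] if n=="scene" else c["color"][190:330,250:470],None,fx=3.3,fy=3.3,interpolation=cv2.INTER_CUBIC)[:,:,::-1])
    r=trace("tray",n)[0]; print(r["p"],r["pixels"].sum(),r["location"])
    post=np.array([.392,-.041]);
    for a in(8,10,12):
        R=lambda x,y,z:np.r_[post+[x*np.cos(np.radians(a))-y*np.sin(np.radians(a)),x*np.sin(np.radians(a))+y*np.cos(np.radians(a))],z]
        print(a,[tuple(np.round(proj(c,R(x,y,.048)),0)) for x,y in((.26,.0375),(.26,-.0375),(.022,.0375),(.022,-.0375))],"knob",proj(c,R(0,0,.093)))
E
```

```text
tip_extent 0.017
scene yellow [348 249  27  16 336] [361.1577381  256.20535714] [0.55257122 0.16634516 0.001     ]
carton [ 0.50846384 -0.2685777   0.        ]
roll [0.76494431 0.05317486 0.        ]
0.89 2979 [274.6, 233.4]
8 [(np.float64(294.0), np.float64(262.0)), (np.float64(255.0), np.float64(265.0)), (np.float64(286.0), np.float64(199.0)), (np.float64(252.0), np.float64(200.0))] knob [267.95483045 177.23225349]
10 [(np.float64(299.0), np.float64(262.0)), (np.float64(260.0), np.float64(265.0)), (np.float64(286.0), np.float64(199.0)), (np.float64(252.0), np.float64(201.0))] knob [267.95483045 177.23225349]
12 [(np.float64(303.0), np.float64(261.0)), (np.float64(264.0), np.float64(265.0)), (np.float64(286.0), np.float64(198.0)), (np.float64(253.0), np.float64(201.0))] knob [267.95483045 177.23225349]
side yellow [270 293  38  24 728] [288.58653846 304.82417582] [0.55382799 0.16284782 0.001     ]
carton [ 0.48856922 -0.26531538  0.        ]
roll [0.74295353 0.06185182 0.        ]
0.94 6897 [357.4, 236.6]
8 [(np.float64(273.0), np.float64(225.0)), (np.float64(287.0), np.float64(204.0)), (np.float64(414.0), np.float64(245.0)), (np.float64(420.0), np.float64(221.0))] knob [432.57613453 210.74291032]
10 [(np.float64(272.0), np.float64(228.0)), (np.float64(285.0), np.float64(206.0)), (np.float64(415.0), np.float64(245.0)), (np.float64(419.0), np.float64(221.0))] knob [432.57613453 210.74291032]
12 [(np.float64(272.0), np.float64(231.0)), (np.float64(283.0), np.float64(208.0)), (np.float64(415.0), np.float64(245.0)), (np.float64(418.0), np.float64(222.0))] knob [432.57613453 210.74291032]
```

```bash
python3 -m crank '[[1,-4,-2.4,0,0,0,0],[1,-3.5,-2.4,0,0,0,0],[1,0,0,4,0,0,-5],[1,0,0,4,0,0,-5],[1,0,0,2,0,0,0]]' 20; python3 - <<'E'
from h import *
c=read_camera("side"); cv2.imwrite("pics/side1.png",c["color"][:,:,::-1])
s=get_state(); print(s["eef_pos"],s["tcp_rot"],s["time"],s["opening"])
E
```

```text
time: 1.2
eef_pos: [0.6248, -0.075, 0.1445]
tcp_rot: [0.643, 0.766, -0.001, -0.002]
contact_force: [0.1, 0.5, -0.3]
opening: 0.146
[ 0.62335776 -0.07437715  0.14140899] [ 0.64296559  0.76587789 -0.00208481 -0.00468735] 1.25 0.05294585534030397
```

View pics/side1.png

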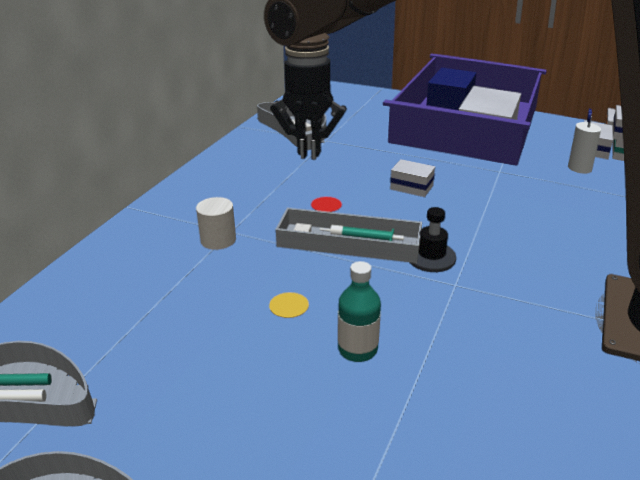

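The gripper is above and behind the tray's far wall, with its tips at about (310,150), and nothing is in the way below. Lowering now.

```bash
python3 -m crank '[[1,0,0,4,0,0,0],[1,0,0,3.5,0,0,0],[1,0,0,2.6,0,0,0],[1,0,0,0,0,0,0]]' 20; python3 - <<'E'
from h import *
for n in("side","scene"):
    c=read_camera(n); cv2.imwrite(f"pics/{n}2.png",cv2.resize(c["color"][120:360,180:500],None,fx=2,fy=2)[:,:,::-1])
s=get_state(); print(s["eef_pos"],s["tcp_rot"],s["time"],s["contact_force"])
E
```

```text
time: 1.65
eef_pos: [0.6242, -0.0742, 0.0435]
tcp_rot: [0.643, 0.766, -0.002, -0.004]
contact_force: [-1.1, 0.6, -0.4]
opening: -0.001
[ 0.62761982 -0.0750584   0.04825707] [6.42761667e-01 7.66066116e-01 1.58137275e-04 3.45593305e-04] 1.75 [-0.14530474 -0.21186859 -0.09306241]
```

View pics/side2.png

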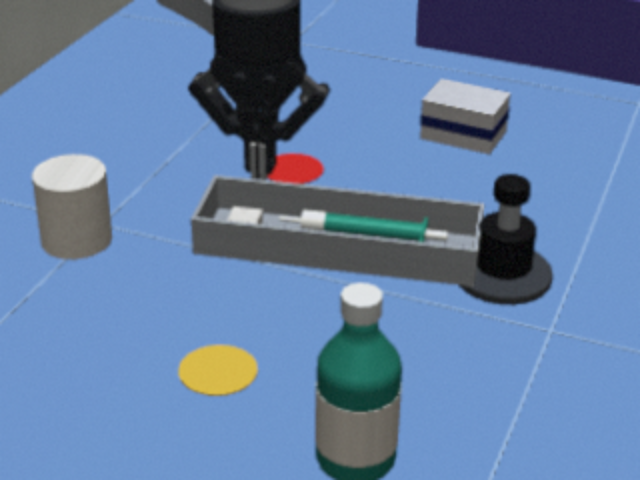

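View pics/scene2.png

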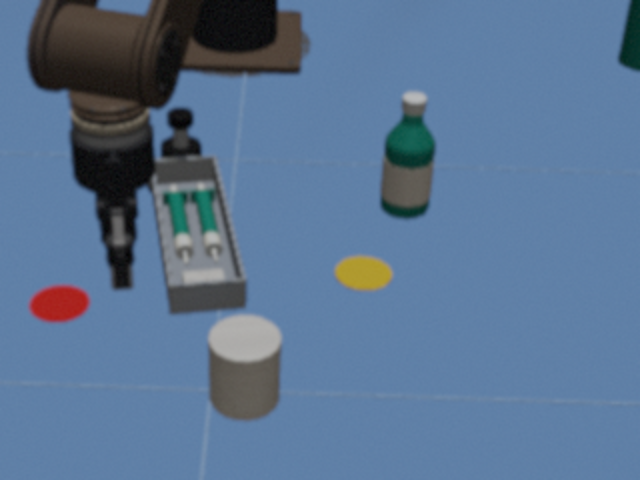

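The closed fingertips stand beside the far wall near the free end, with clear drape between them and the wall. The bottle and roll are well out of the way. I'll go down slightly and close the gap.

```bash
python3 -m crank '[[1,0,0,0.8,0,0,0],[1,1.2,0,0,0,0,0],[1,1.2,0,0,0,0,0],[1,0.4,0,0,0,0,0],[1,0,0,0,0,0,0]]'; python3 -m crank '[[1,1.6,0.3,0,0,0,-4],[1,1.6,0.3,0,0,0,-4],[1,1.6,0.3,0,0,0,-4],[1,0,0,0,0,0,0]]'; python3 - <<'E'
from h import *
c=read_camera("scene"); cv2.imwrite(f"pics/scene3.png",cv2.resize(c["color"][120:360,180:500],None,fx=2,fy=2)[:,:,::-1])
s=get_state(); print(s["eef_pos"],s["tcp_rot"],s["time"],s["contact_force"])
for r in place_of("tray_end","scene")[:1]: print(r["p"],atz(c,r["location"],.012))
E
```

```text
time: 2.25
eef_pos: [0.6221, -0.0461, 0.0398]
tcp_rot: [0.642, 0.767, 0.0, 0.0]
contact_force: [0.3, -0.6, 0.5]
opening: -0.004
time: 2.65
eef_pos: [0.6192, 0.0025, 0.0396]
tcp_rot: [0.558, 0.83, 0.0, 0.0]
contact_force: [0.2, 0.1, -1.2]
opening: 0.0
[0.61934657 0.00174817 0.03958319] [5.59230677e-01 8.29012062e-01 8.54846378e-05 2.08722306e-04] 2.7 [ 0.57151475 -0.39118219  0.18095149]
0.8 [0.62854223 0.05901167 0.012     ]
```

View pics/scene3.png

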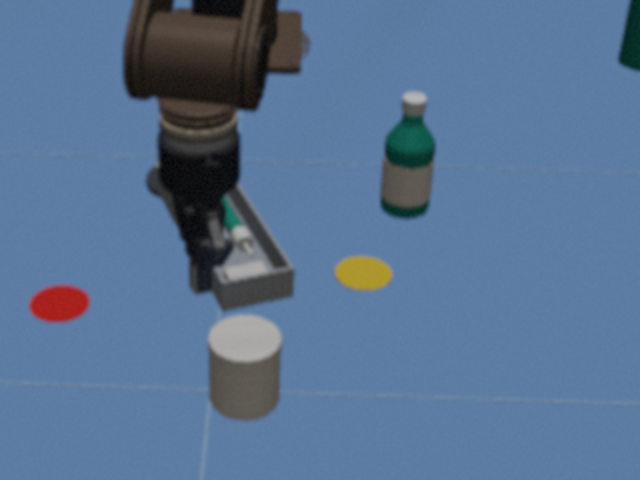

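The tray has swung with the fingers. Its end is now at about (255,285) in the crop, roughly 22° round, and it's heading for the yellow disc at (363,272). Continuing.

```bash
python3 -m crank '[[1,1.6,0.3,0,0,0,-4],[1,1.6,0.3,0,0,0,-4],[1,1.6,0.3,0,0,0,-4],[1,1.6,0.3,0,0,0,-4],[1,1.2,0.2,0,0,0,-3]]';python3 -m crank '[[1,0.8,0.15,0,0,0,-2],[1,0,0,0,0,0,0],[1,0,0,0,0,0,0]]'; python3 - <<'E'
from h import *
s=get_state(); print(s["eef_pos"],s["tcp_rot"],s["time"],s["contact_force"])
for n in("scene","side"):
    c=read_camera(n); cv2.imwrite(f"pics/{n}4.png",cv2.resize(c["color"][120:360,180:500],None,fx=2,fy=2)[:,:,::-1])
    for r in place_of("tray_end",n)[:1]: print(r["p"],r["location"],atz(c,r["location"],.012))
    for r in place_of("tray",n)[:1]: print(r["p"],r["location"],atz(c,r["location"],0))
E
```

```text
time: 3.25
eef_pos: [0.5948, 0.0732, 0.0397]
tcp_rot: [0.414, 0.91, 0.0, 0.001]
contact_force: [1.9, -1.4, -1.2]
opening: -0.002
time: 3.55
eef_pos: [0.5898, 0.0806, 0.0393]
tcp_rot: [0.399, 0.917, -0.0, -0.0]
contact_force: [0.9, -0.8, -0.2]
opening: -0.002
[0.58982899 0.08063281 0.0393086 ] [ 3.99401828e-01  9.16775885e-01 -7.19719990e-05 -3.87892178e-04] 3.55 [ 0.90055939 -0.81693136 -0.23819843]
0.97 [346.3, 260.9] [0.58538488 0.13434244 0.012     ]
0.93 [271.2, 209.4] [ 0.3771984  -0.03737082  0.        ]
0.69 [282.6, 283.5] [0.57916241 0.1311106  0.012     ]
0.89 [425.6, 256.0] [ 0.39697318 -0.04645743  0.        ]
```

View pics/scene4.png

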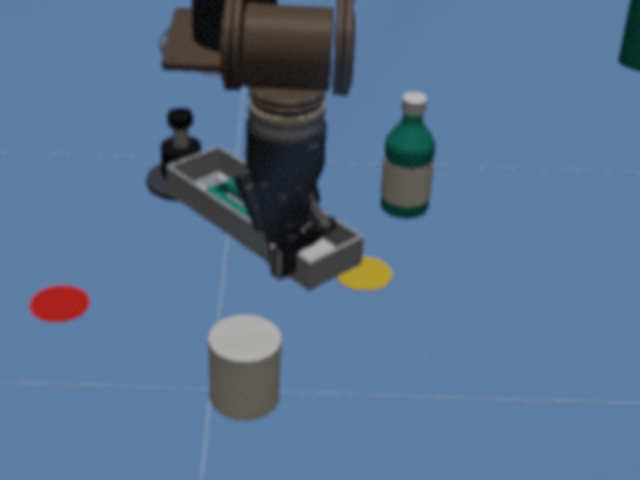

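View pics/side4.png

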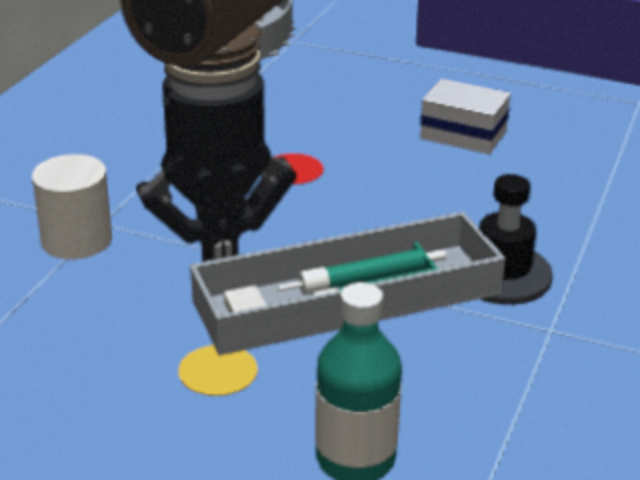

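The tray end is at the disc's near edge, about 43 mm short of its centre (≈9°). The bottle is clear. I'll push about 7.5° and measure again.

```bash
python3 -m crank '[[1,1.2,0.2,0,0,0,-3],[1,1.0,0.15,0,0,0,-2.5],[1,0.8,0.15,0,0,0,-2],[1,0,0,0,0,0,0],[1,0,0,0,0,0,0]]'; cat > m.py <<'E'
from h import *
import sys
s=get_state(); print(s["eef_pos"],s["tcp_rot"],s["time"],s["contact_force"])
for n in("scene","side"):
    c=read_camera(n); cv2.imwrite(f"pics/{n}{sys.argv[1]}.png",cv2.resize(c["color"][120:360,180:500],None,fx=2,fy=2)[:,:,::-1])
    for r in place_of("tray_end",n)[:1]: print(r["p"],r["location"],atz(c,r["location"],.012))
    for r in place_of("yellow_disc",n)[:1]: print(r["p"],r["location"],atz(c,r["location"],0.001))
    for r in place_of("bottle",n)[:1]: print(r["p"],r["location"],atz(c,r["location"],0))
E
python3 m.py 5
```

```text
time: 4.35
eef_pos: [0.5712, 0.1059, 0.0391]
tcp_rot: [0.338, 0.941, -0.0, -0.001]
contact_force: [-0.8, -0.4, 1.3]
opening: -0.001
[0.57124742 0.10587808 0.03913417] [ 3.37788907e-01  9.41221398e-01 -2.91698844e-04 -9.21289074e-04] 4.35 [-0.8491162  -0.41995079  1.3447479 ]
0.68 [357.5, 253.0] [0.55683056 0.15792496 0.012     ]
0.64 [361.4, 254.0] [0.54471817 0.16714042 0.001     ]
0.67 [377.5, 220.6] [0.41130111 0.20896538 0.        ]
0.9 [291.7, 294.4] [0.5541405  0.15041451 0.012     ]
0.85 [290.9, 306.6] [0.54874948 0.16531035 0.001     ]
0.98 [357.3, 349.6] [0.42356116 0.21363058 0.        ]
```

View pics/scene5.png

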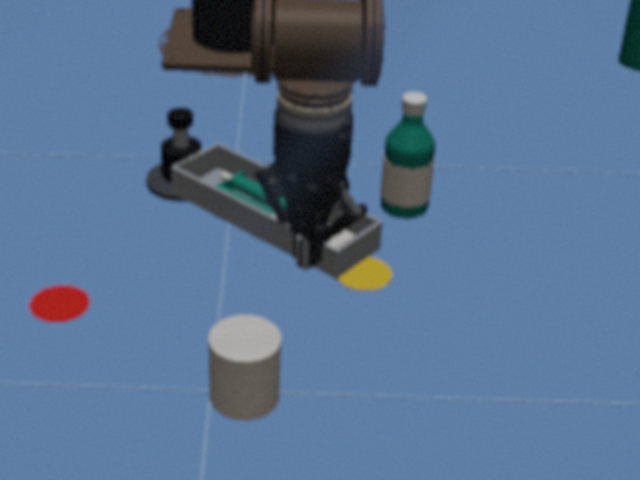

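View pics/side5.png

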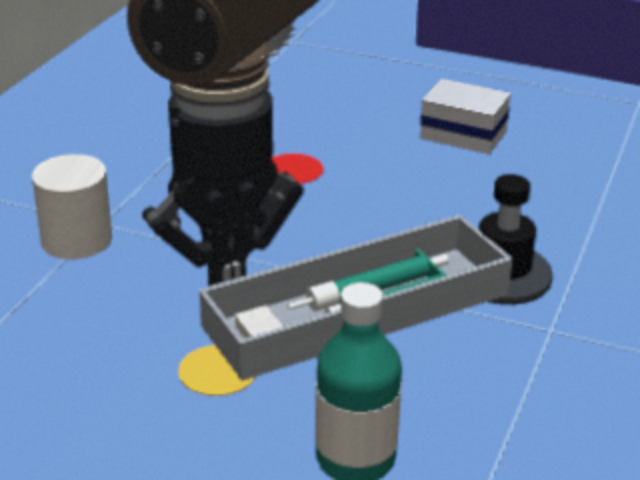

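The end now nearly covers the disc's inner half, with about 3–8 mm still to go. I'll nudge it 1°, then back off for an unobstructed measurement.

```bash
python3 -m crank '[[1,0.4,0.05,0,0,0,-1],[1,0,0,0,0,0,0],[1,0,0,0,0,0,0]]'; python3 -m crank '[[1,-2,0,0,0,0,0],[1,-3,0,0,0,0,0],[1,-4,0,0,0,0,0],[1,-4,0,0,0,0,0],[1,0,0,0,0,0,0]]'; python3 m.py 6
```

```text
time: 5.05
eef_pos: [0.5694, 0.1085, 0.0394]
tcp_rot: [0.33, 0.944, 0.0, 0.0]
contact_force: [0.8, -1.0, 0.1]
opening: -0.001
time: 5.55
eef_pos: [0.6747, 0.0242, 0.0403]
tcp_rot: [0.331, 0.944, 0.0, 0.002]
contact_force: [0.1, 0.0, 0.2]
opening: -0.002
[0.674679   0.0242242  0.04028908] [3.31252061e-01 9.43539987e-01 1.89652036e-04 2.08041042e-03] 5.55 [0.14185543 0.01443451 0.22846221]
0.69 [360.5, 251.7] [0.55189119 0.16429981 0.012     ]
0.53 [359.4, 252.4] [0.53921712 0.16313989 0.001     ]
0.6 [380.3, 221.2] [0.41346611 0.21522769 0.        ]
0.66 [293.2, 299.0] [0.54718782 0.15967093 0.012     ]
0.66 [290.3, 305.8] [0.55041644 0.16394051 0.001     ]
0.96 [357.5, 350.1] [0.42294938 0.21446839 0.        ]
```

View pics/scene6.png

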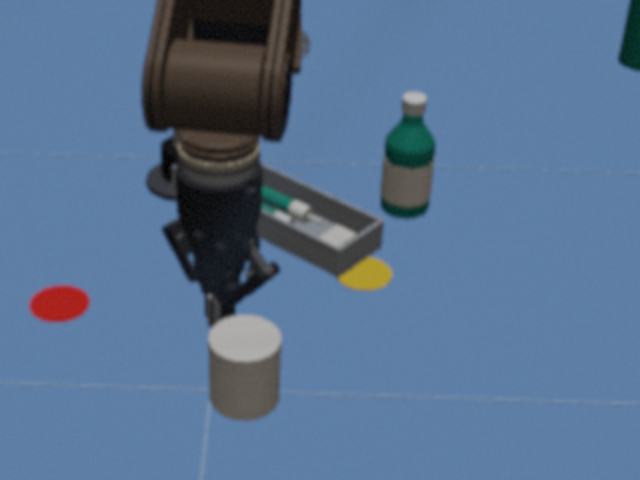

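View pics/side6.png

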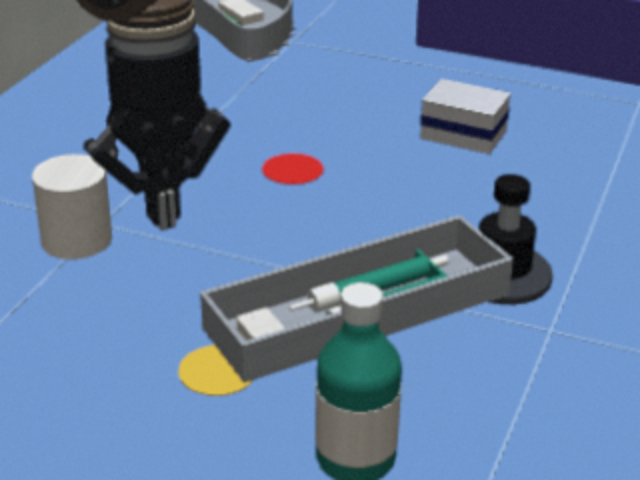

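The end wall now stands across the disc with its outer half showing, and the bottle is where it was. I'll zoom in for exact corner readings.

```bash
python3 - <<'E'
from h import *
out=[]
for n,(x0,y0) in(("scene",(330,220)),("side",(255,260))):
    c=read_camera(n); z=cv2.resize(c["color"][y0:y0+60,x0:x0+65],None,fx=6,fy=6,interpolation=cv2.INTER_CUBIC)
    z=cv2.convertScaleAbs(z,alpha=1.6)
    out.append(z)
cv2.imwrite("pics/zoom7.png",np.hstack(out)[:,:,::-1])
E
```

```text
(no output)
```

View pics/zoom7.png

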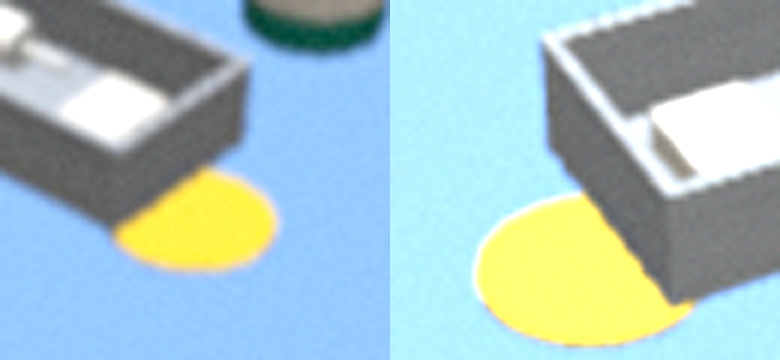

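```bash
python3 - <<'E'
from h import *
R={"scene":((330,220),(117,228),(240,142),(120,155),(250,65)),"side":((255,260),(161,152),(282,302),(157,38),(278,195))}
dy={"scene":(361.16,256.2),"side":(288.59,304.82)}
for n,v in R.items():
    c=read_camera(n); o=np.array(v[0]); f=lambda p:o+(np.array(p)+.5)/6-.5
    P=[atz(c,f(p),z)[:2] for p,z in zip(v[1:],(.012,.012,.048,.048))]; d=atz(c,dy[n],.001)[:2]
    for a,b in((0,1),(2,3)):
        m=(P[a]+P[b])/2; w=P[b]-P[a]; nn=w/np.linalg.norm(w); u=np.array([nn[1],-nn[0]])
        print(n,"mid",m,"width",np.linalg.norm(w),"ang",np.degrees(np.arctan2(u[1],u[0])),"disc rel along",(d-m)@u,"tang",(d-m)@nn)
E
```

```text
scene mid [0.54696302 0.16244163] width 0.06961910732190442 ang 50.29955302937368 disc rel along 0.00657764913394548 tang -0.001803238825101211
scene mid [0.55344564 0.16222796] width 0.0730189925107746 ang 50.82627097193394 disc rel along 0.0026315365122282623 tang 0.003296884179897869
side mid [0.55196478 0.15663176] width 0.06946619231994475 ang 51.71943956933183 disc rel along 0.006024804622727958 tang 0.002381796062540981
side mid [0.55101143 0.15808437] width 0.0727258900250305 ang 49.92015150743608 disc rel along 0.005449413695157519 tang 0.0009050639025638211
```

The tangential error averages about 1 mm. The remaining ~5 mm is along the tray's radius, which turning it can't change. The gripper is clear and its force reading is near zero, so I'm handing in.

```bash
python3 -c "
from plant import *
s=get_state();print(s['time'],s['contact_force'],abs(s['dq']).max());print(sign_off())"
```

```text
6.15 [0.09938934 0.44788903 0.0693942 ] 0.00438481102082038
the job is handed in; nothing more can be done
None
```

I pushed the tray round about 40° with the closed fingers near its free end, backed off about 13 cm, and handed the job in at 6.2 s. The middle of the free end stands over the yellow disc.

- **Alignment:** Corner readings from both cameras put the end within about 1 mm of the disc's centre across the swing on average, with single readings from −1.8 to +3.3 mm. It stands about 5 mm short along the tray's length, which turning the tray can't change.
- **Bottle:** It stayed where it was, and the gripper never came near it.
- **At hand-in:** The fingers touched nothing, with a measured force under 0.5 N and the arm at rest.
- **Disagreement:** In the last check the networks' estimates of the end and the disc differed between the cameras by up to about 11 mm. The disc was partly hidden by then, so I used the corner readings and the earlier unobstructed disc outline instead.

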